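# Shut the drying box and hold its run dial at the third click

### The job

The washed punches are already in the yellow drying box: first flip its lid fully shut, and only then turn the spring-return dial on the grey control block clockwise from its rest mark, past the first two clicks, to the third (three pips). Keep it there against its spring and finish while still holding it: do not let go. Leave all the other things on the slab where they are.

Things in the scene. Friction and masses are not known exactly. Their poses are not given: they have to be found in the camera images.
- box: yellow plastic drying box, fixed to the slab, 160 (its x) x 200 (its y) x 85 mm high, open-topped with two steel punches lying in it; origin under its centre, x axis points from the front (free edge of the lid) to the hinged rim, z up. It stands left or right of the middle of the slab.
- lid_hinge (a point): middle of the lid's hinge line, on the far (+x) rim of the box, 85 mm above the slab. This frame turns with the lid: its y axis lies along the hinge, its -x axis runs along the lid from the hinge to the free edge, its z axis is the lid's outward (upper) normal.
- lid_press (a point): point on the lid's outer (upper) face, 120 mm from the hinge, mid-width. The lid is a flat yellow flap 206 mm wide; its free edge is 163 mm from the hinge (a 60 mm wide lip runs on to 173 mm) and its outer face 10 mm off the hinge line. Shut, this point is 95 mm above the slab.
- lid (a joint): lid angle in rad: 0 is shut flat on the rim, it grows as the lid opens (about 0.9 to 1.3 at the start, leaning towards the hinge side). A friction hinge (0.15 N m) keeps it where it is left; push on its outer face to shut it (a few N).
- station: grey control block with the dial on top, fixed to the slab, 130 x 130 x 45 mm high; origin under its centre, z up. Along its top face four marks of steel show the dial positions: a bar (rest, towards its +x axis) and, every 20 degrees further clockwise seen from above, one, two and three pips.
- dial_grip (a point): centre of the dial's raised aluminium bar grip, on the dial's axis, 69 mm above the slab. The bar is 64 mm long (along this frame's x, whose + end is the pointer), 12 mm thick (along y) and 28 mm high (14 mm above and below this point); it stands on a black disc 72 mm across whose top is 55 mm above the slab. The frame turns with the dial.
- dial (a joint): dial angle in rad, grows clockwise seen from above: 0 rest, clicks felt at 0.35 (first), 0.70 (second) and 1.05 (third), end stop at 1.10. A spring returns it to rest whenever it is let go, from any position: about 0.03 N m at rest rising to about 0.08 N m at the third click, with some 0.02 to 0.03 N m more or less around the clicks.
- mallet: wooden mallet lying down: head 110 x 60 x 60 mm with a 200 mm round handle; origin under the head. Bystander
- tin: open steel tin of leather punches, 90 x 140 x 30 mm; origin under its centre. Bystander
- coaster: square ceramic tile coaster, 95 x 95 x 8 mm; origin under its centre. Bystander
- jar: small closed amber jar with steel cap, 52 mm across, 55 mm high; origin under its centre. Bystander
- pie_plate: small aluminium pie plate, 144 mm across, 25 mm high; origin under its centre. Bystander
- brush: hand brush lying flat, about 0.2 m long along its x axis, 30 mm high or less. Bystander
- mug: white ceramic mug, 80 mm across, 90 mm high; origin under its centre. Bystander

How it is judged:
By the outcome, as a careful person would: the job done as asked, in the order asked, and still so for the second after the job is handed in, while the arm keeps its last pose, push and grip.
It also fails if it takes over 48 s, if anything falls off the work surface, if the arm or the gripper's body presses on something with over 40 N, if the wrist force passes 120 N, or if a joint passes its speed limit or range.

### The arm

A 6-joint arm with a two-finger parallel gripper is mounted at the origin on the work surface. World frame = base frame: x ahead of the robot, y to its left, z up, the work surface at z = 0. Lengths are in m, angles in rad, forces in N, time in s.
With the tool pointing down it reaches from about 0.35 to 0.95 m from the base axis. Payload 17.4 kg.
Tool frame: the origin (TCP) lies on the centre line of the jaws, within the pads' length; the fingertips stand 8 mm ahead of it and the grasp point (between the pads) lies 11 mm behind it; x points along the fingers, z is the direction in which the jaws open and shut, and the axes are right-handed (so a half turn about x gives the same grasp; the last joint's range is limited). The gripper opens to 93 mm and grips with 3 to 60 N. Pads are 15 mm wide; open, the fingers measure 128 mm over their backs; the gripper's body (75 mm by 188 mm) begins 65 mm behind the grasp point.
Start: joints at [1.19, 0.116, 1.442, -0, 1.584, -0.038], TCP at [0.227, 0.636, 0.227] pointing down, gripper open.
Joint ranges: [-2.83, 2.83], [-0.83, 2.19], [0.07, 2.5], [-1.14, 4.28], [0.01, 3], [-2.97, 2.97]. Speed limits (rad/s): [1.89, 1.89, 2.22, 3.14, 3.14, 3.14].

### API

Orientations are given as a unit quaternion [x, y, z, w].
In Python, from cell import bot gives the robot as it stands.
- The arm moves only by the tool send_rows, never from a script. Its argument "deltas" is a list of rows, each an object with "translation": the shift along the tool's x, y, z in mm, a list of three; "rotation": the turn, a rotation vector about the tool's x, y, z in rad, a list of three. A call has 1 to 20 rows; each row is the pose to reach, as a shift and turn from the pose measured when the call began, along the tool's axes at that moment; what a row does not reach only later rows make up. A row lasts 1/12 s, in which the tool goes at most 41.7 mm and 7.16 degrees, less where a joint would pass 70% of its speed; a pose out of reach is approached as far as the arm can. A call with a gripper value outside its range is refused whole. "fingers" is the opening in per cent of the stroke, from 0 (shut) to 100 (fully open), set as the call begins (left out, the last holds). The fingers move at their own pace and stop on an object; the grip force is fixed at half the most. Time passes only in rows, so rows that repeat a pose let the fingers close. It gives the time, the measured TCP pose, the force and the opening at its end, in the units of the state.
- bot.get_state(): the state, without advancing time (a new reading comes with each control period).
- bot.capture(name): name is "side" or "top"; returns a dict with "pixels" (420x560x3 uint8, red, green, blue), "range_z" (420x560 float32, m along the optical axis (not along the pixel's ray), 0 where there is no reading), "vertical_fov" (degrees; the focal length in pixels is half the picture's height over the tangent of half this angle, whatever the lens; pixels are square), "cx", "cy" (the principal point, pixels), "R" (3x3) and "t" (3): a world point X has camera coordinates R X + t. Camera axes: x right, y down, z forward; pixel columns grow to the right and rows downward; lengths in m; the calibration is good to about 2 mm. A picture is of the moment at which its call begins.
- bot.hand_in(): hands the job in, once; it reports no verdict.
Trained networks look in a picture, given as the dict that the camera call returned (one of the last four; its "shot" number tells which), for a name from the list of things; names that differ only in an ending like _2 or _b are one class to them, and where a whole thing is asked for, a point or a joint stands for the part that bears it (a point fixed in the world has none). Each returns a list of dicts, best first, with "conf" (0 to 1); they miss things now and then, are a little off and sometimes report something else, mostly with a low value. They report only what shows in the picture. A call takes as long as a camera call.
- bot.silhouettes(picture, thing): "region" (420x560 bool, what is visible of it) and "position" ([column, row] in pixels, amid what is visible of it).
The state is a dict: "t": time; "q": joint angles; "joint_vel": joint speeds; "tau": joint torques, N m; "ee_pos": TCP position; "tool_rot": TCP orientation; "force": force on the tool from outside, world axes, zero at the start; "wrist_torque": the same for the moment, N m; "gripper_width": finger opening in m.
Only numpy, scipy, OpenCV 4.12 (cv2) and the standard library are available. Lean on these libraries where they do the work, as an engineer would, in place of code of your own. Each camera call takes 0.05 s, during which the arm holds its last target.

## Working session

There is one attempt and no reset: what is moved stays moved. The work goes in short steps, Python scripts to look and compute and a tool call to move; the robot and the scene stay as the last step left them, time stands still between calls to the robot, and variables do not carry over. Pictures are saved under pics/ and viewed, and the job is handed in when it is done.

Besides the shell and the picture viewer there is one more tool, called after "Call:" by a JSON object that holds its "fn" and its "kwargs", one argument or row to a line. send_rows: Moves the arm, as the interface text tells. Its arguments: {"type":"object","properties":{"deltas":{"type":"array"},"fingers":{"type":"number"}},"required":["deltas"]}

```bash
ls; mkdir -p pics; python3 - <<'E'
from cell import bot
import cv2,numpy as np,pickle
s=bot.get_state();print(s)
for n in("side","top"):
    p=bot.capture(n);cv2.imwrite(f"pics/{n}0.png",p["pixels"][:,:,::-1]);pickle.dump(p,open(f"{n}0.pkl","wb"))
    print(n,p["vertical_fov"],p["cx"],p["cy"],p["R"],p["t"])
    for th in("box","lid_press","station","dial_grip"):
        for d in bot.silhouettes(p,th)[:2]: print(th,d["conf"],d["position"],d["region"].sum())
E
```

```text
pics
{'t': 0.0, 'q': array([ 1.19022581e+00,  1.16483424e-01,  1.44224352e+00, -2.09756340e-05,
        1.58400276e+00, -3.78027305e-02]), 'joint_vel': array([-0.00019544,  0.00075568,  0.00188016,  0.00086163,  0.00071667,
       -0.00109227]), 'tau': array([ 1.35733419e-03, -7.21229839e+01, -6.22637630e+01,  7.80995353e-02,
        2.33793404e-02, -9.61400542e-05]), 'ee_pos': array([0.22680983, 0.63555235, 0.2259204 ]), 'tool_rot': array([-0.40762689,  0.57828093,  0.40717638,  0.57761481]), 'force': array([0.13563223, 0.79762962, 0.40964168]), 'wrist_torque': array([-0.01117003, -0.0090781 ,  0.01684332]), 'gripper_width': 0.09297478388958114}
side 56.74208425304881 278.44446955821127 223.05035943855205 [[ 0.92966777 -0.3683869   0.0029877 ]
 [-0.22009724 -0.56190827 -0.7973809 ]
 [ 0.2954235   0.74064174 -0.60346894]] [-0.52971175  0.1660518   1.06700776]
box 0.89 [246.0, 188.6] 3373
lid_press 0.7 [254.5, 162.6] 810
station 0.72 [300.2, 282.3] 2345
dial_grip 0.88 [300.7, 273.9] 494
top 53.29974465658523 282.6371290706463 200.2524259655874 [[-0.06545942 -0.99784798 -0.00380316]
 [-0.97734418  0.06488222 -0.20146623]
 [ 0.20127943 -0.00947087 -0.97948808]] [0.02976796 0.5886772  1.30151286]
box 0.67 [214.7, 226.9] 3758
lid_press 0.63 [209.1, 206.4] 808
station 0.59 [292.3, 158.5] 1105
station 0.58 [348.2, 210.2] 1673
dial_grip 0.86 [346.7, 209.9] 388
```

View pics/side0.png

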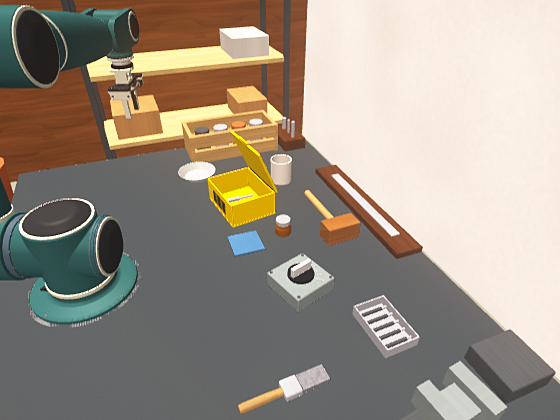

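View pics/top0.png

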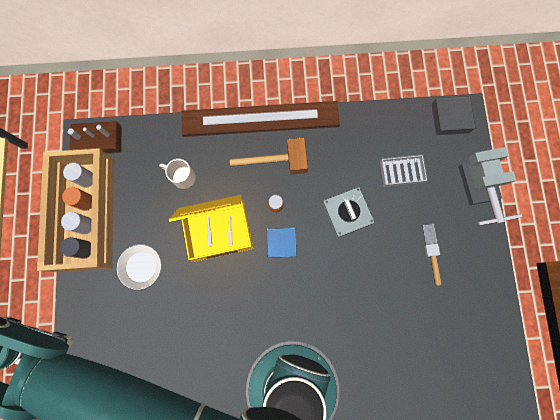

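The side view has the yellow box at about (242,190) with its lid up at (254,160), and the station at (300,280). In the top view the box is at (215,228) with the hinge on the upper side, and the station is at (349,211). Next I measure from the depth images.

```bash
cat > h.py <<'E'
import numpy as np,cv2,pickle
def pts(p,mask):
    v,u=np.nonzero(mask&(p["range_z"]>0));z=p["range_z"][v,u]
    f=210/np.tan(np.radians(p["vertical_fov"])/2)
    c=np.c_[(u-p["cx"])/f*z,(v-p["cy"])/f*z,z]
    return (c-p["t"])@p["R"],u,v
def proj(p,X):
    f=210/np.tan(np.radians(p["vertical_fov"])/2)
    c=p["R"]@np.array(X)+p["t"];return c[0]/c[2]*f+p["cx"],c[1]/c[2]*f+p["cy"]
E
python3 - <<'E'
from h import *
for n in("side","top"):
    p=pickle.load(open(n+"0.pkl","rb"));im=p["pixels"].astype(int)
    yel=(im[:,:,0]>120)&(im[:,:,1]>100)&(im[:,:,2]<70)
    X,u,v=pts(p,yel)
    k=(np.abs(X[:,1]-.2)<.25)&(X[:,0]>.3)&(X[:,0]<.9);X=X[k]
    print(n,len(X),X.min(0),X.max(0))
    r=X[(X[:,2]>.078)&(X[:,2]<.09)]
    if len(r)>10:print(" rim rect",cv2.minAreaRect(r[:,:2].astype(np.float32)*1000))
    l=X[X[:,2]>.11]
    c=l.mean(0);w=np.linalg.svd(l-c)[2] if len(l)<5000 else 0
    print(" lid",len(l),c,w[2],"top",l[l[:,2].argsort()[-5:]])
    # edge corners
    ax=w[2]
    # station
    X,u,v=pts(p,np.ones(im.shape[:2],bool))
    pp=np.c_[X,u,v]
    s=X[(X[:,2]>.037)&(X[:,2]<.049)&(X[:,0]>.3)&(X[:,0]<.8)&(X[:,1]<.02)&(X[:,1]>-.2)]
    print(" station",len(s),cv2.minAreaRect(s[:,:2].astype(np.float32)*1000))
    g=X[(X[:,2]>.074)&(X[:,2]<.09)&(X[:,0]>.3)&(X[:,0]<.8)&(X[:,1]<.02)&(X[:,1]>-.2)]
    print(" grip",len(g),cv2.minAreaRect(g[:,:2].astype(np.float32)*1000),g.mean(0),g[:,2].max())
p=pickle.load(open("top0.pkl","rb"));cv2.imwrite("pics/z1.png",cv2.resize(p["pixels"][175:250,310:390,::-1],None,fx=7,fy=7,interpolation=cv2.INTER_CUBIC))
p=pickle.load(open("side0.pkl","rb"));cv2.imwrite("pics/z2.png",cv2.resize(p["pixels"][245:315,260:340,::-1],None,fx=7,fy=7,interpolation=cv2.INTER_CUBIC))
E
```

```text
side 3338 [ 0.41596069 -0.04991879 -0.007336  ] [0.79491229 0.44814456 0.24677986]
 rim rect ((512.0706787109375, 206.54315185546875), (168.3028564453125, 206.0147705078125), 10.276578903198242)
 lid 630 [0.55396821 0.19557379 0.18388876] [-0.91923482 -0.14842563 -0.36466035] top [[0.53047618 0.20686861 0.24521548]
 [0.52878717 0.22264388 0.24551108]
 [0.52503359 0.23210736 0.24551424]
 [0.52716137 0.20671219 0.24584552]
 [0.53029033 0.19558313 0.24677986]]
 station 516 ((602.5657348632812, -81.86032104492188), (345.655029296875, 204.29029846191406), 26.13406753540039)<stdin>:21: RuntimeWarning: Mean of empty slice.
  ret = um.true_divide(
Traceback (most recent call last):
ValueError: zero-size array to reduction operation maximum which has no identity
```

```bash
echo
python3 - <<'E'
from h import *
for n in("side","top"):
    p=pickle.load(open(n+"0.pkl","rb"));im=p["pixels"].astype(int)
    yel=(im[:,:,0]>120)&(im[:,:,1]>100)&(im[:,:,2]<70)
    X,u,v=pts(p,yel)
    k=(np.abs(X[:,1]-.2)<.15)&(X[:,0]>.35)&(X[:,0]<.75);X=X[k]
    r=X[(X[:,2]>.078)&(X[:,2]<.09)]
    if len(r)>10:print(n," rim rect",cv2.minAreaRect(r[:,:2].astype(np.float32)*1000))
    l=X[X[:,2]>.11]
    c=l.mean(0);w=np.linalg.svd(l-c,full_matrices=False)[2]
    print(" lid",len(l),c,w[2],X[:,2].max())
    X,u,v=pts(p,np.ones(im.shape[:2],bool))
    k=(X[:,0]>.42)&(X[:,0]<.65)&(X[:,1]<-.06)&(X[:,1]>-.3);X=X[k]
    print(np.histogram(X[:,2],np.arange(0,.1,.005)))
    s=X[(X[:,2]>.039)&(X[:,2]<.062)]
    print(" station",len(s),cv2.minAreaRect(s[:,:2].astype(np.float32)*1000))
    g=X[(X[:,2]>.072)&(X[:,2]<.09)]
    if len(g):print(" grip",len(g),cv2.minAreaRect(g[:,:2].astype(np.float32)*1000),g.mean(0),g[:,2].max())
p=pickle.load(open("top0.pkl","rb"));cv2.imwrite("pics/z1.png",cv2.resize(p["pixels"][175:250,310:390,::-1],None,fx=7,fy=7,interpolation=cv2.INTER_CUBIC))
p=pickle.load(open("side0.pkl","rb"));cv2.imwrite("pics/z2.png",cv2.resize(p["pixels"][245:315,260:340,::-1],None,fx=7,fy=7,interpolation=cv2.INTER_CUBIC))
E
```

```text
side  rim rect ((512.0706787109375, 206.54315185546875), (168.3028564453125, 206.0147705078125), 10.276578903198242)
 lid 630 [0.55396821 0.19557379 0.18388876] [-0.91923482 -0.14842563 -0.36466035] 0.24677986013271233
(array([ 233,   72,   74,   82,   75,   88,   71,  107, 1071,  126,  227,
         46,   25,   27,   24,   45,   59,    1,    0]), array([0.   , 0.005, 0.01 , 0.015, 0.02 , 0.025, 0.03 , 0.035, 0.04 ,
       0.045, 0.05 , 0.055, 0.06 , 0.065, 0.07 , 0.075, 0.08 , 0.085,
       0.09 , 0.095]))
 station 1519 ((542.6322021484375, -225.51309204101562), (130.81361389160156, 130.9043731689453), 17.513147354125977)
 grip 119 ((542.9658813476562, -225.33807373046875), (65.19744873046875, 13.957053184509277), 17.95880699157715) [ 0.54180989 -0.22743823  0.0793047 ] 0.08587497209777135
top  rim rect ((513.1112670898438, 211.22271728515625), (169.4566650390625, 200.26747131347656), 8.663311004638672)
 lid 747 [0.55275335 0.21529529 0.19616822] [0.90441176 0.13553223 0.40456196] 0.2505691165155336
(array([1150,   74,   16,   13,    9,   14,   16,   99,  622,  442,  194,
         87,   11,    5,    8,   25,   44,   13,    0]), array([0.   , 0.005, 0.01 , 0.015, 0.02 , 0.025, 0.03 , 0.035, 0.04 ,
       0.045, 0.05 , 0.055, 0.06 , 0.065, 0.07 , 0.075, 0.08 , 0.085,
       0.09 , 0.095]))
 station 1392 ((541.689697265625, -221.2509307861328), (129.2330322265625, 130.85894775390625), 17.678239822387695)
 grip 87 ((541.8001708984375, -221.17617797851562), (63.30694580078125, 12.602633476257324), 18.162734985351562) [ 0.54136938 -0.22080077  0.08100789] 0.08735984229605455
```

```bash
ls pics
```

```text
side0.png
top0.png
z1.png
z2.png
```

View pics/z1.png

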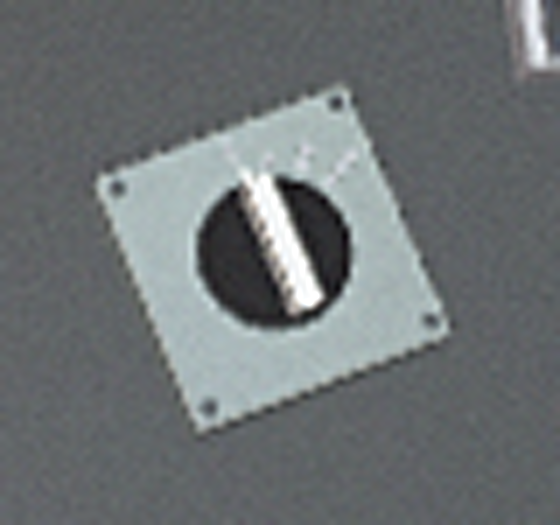

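View pics/z2.png

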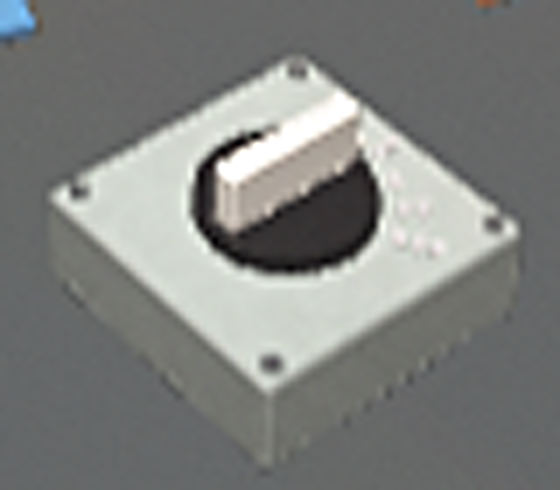

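```bash
cat >> h.py <<'E'
from scipy.spatial.transform import Rotation as Ro
def tool(jaz): # jaw azimuth
    x=np.array([0,0,-1.]);z=np.array([np.cos(jaz),np.sin(jaz),0]);return Ro.from_matrix(np.c_[x,np.cross(z,x),z])
def delta(s,P,jaz=None):
    R0=Ro.from_quat(s["tool_rot"])
    d=R0.inv().apply(np.array(P)-s["ee_pos"])*1000
    r=(R0.inv()*tool(jaz)).as_rotvec() if jaz is not None else np.zeros(3)
    return d.round(1),r.round(3)
C=np.array([.5126,.209]);ux=np.array([.987,.1616])
def B(s_,z): return np.r_[C+s_*ux,z]
E
python3 - <<'E'
from h import *
from cell import bot
s=bot.get_state();R0=Ro.from_quat(s["tool_rot"]).as_matrix();print(R0)
j=np.radians(9.3-90)
for a in (j,j+np.pi):
  print(np.degrees(a))
  for P in (B(.10,.30),B(.10,.213)): print(delta(s,P,a))
E
```

```text
[[ 4.74263237e-06 -9.41835562e-01  3.36074061e-01]
 [-4.16452148e-05  3.36074061e-01  9.41835561e-01]
 [-9.99999999e-01 -1.84626563e-05 -3.76290686e-05]]
-80.7
(array([ -73.4, -500. , -257.5]), array([2.637, 0.   , 0.   ]))
(array([  13.6, -500. , -257.5]), array([2.637, 0.   , 0.   ]))
99.3
(array([ -73.4, -500. , -257.5]), array([-0.505, -0.   ,  0.   ]))
(array([  13.6, -500. , -257.5]), array([-0.505, -0.   ,  0.   ]))
```

Call:
{"fn": "send_rows", "kwargs": {
  "deltas": [
    {"translation":[-40,-10,-5],"rotation":[-0.03,0,0]},
    {"translation":[-74,-40,-20],"rotation":[-0.06,0,0]},
    {"translation":[-74,-75,-38],"rotation":[-0.09,0,0]},
    {"translation":[-74,-110,-56],"rotation":[-0.13,0,0]},
    {"translation":[-74,-145,-74],"rotation":[-0.17,0,0]},
    {"translation":[-74,-180,-92],"rotation":[-0.21,0,0]},
    {"translation":[-74,-215,-110],"rotation":[-0.25,0,0]},
    {"translation":[-74,-250,-128],"rotation":[-0.29,0,0]},
    {"translation":[-74,-285,-146],"rotation":[-0.33,0,0]},
    {"translation":[-74,-320,-164],"rotation":[-0.37,0,0]},
    {"translation":[-74,-355,-182],"rotation":[-0.41,0,0]},
    {"translation":[-74,-390,-200],"rotation":[-0.45,0,0]},
    {"translation":[-74,-425,-218],"rotation":[-0.48,0,0]},
    {"translation":[-74,-460,-236],"rotation":[-0.505,0,0]},
    {"translation":[-74,-485,-250],"rotation":[-0.505,0,0]},
    {"translation":[-74,-500,-257.5],"rotation":[-0.505,0,0]},
    {"translation":[-74,-500,-257.5],"rotation":[-0.505,0,0]}
  ],
  "fingers": 0
}}

```text
t: 1.92
ee_pos: [0.6129, 0.2229, 0.3001]
tool_rot: [0.538, -0.459, -0.538, -0.458]
force: [-0.9, 0.6, 0.7]
gripper_width: 0.0
```

```bash
python3 - <<'E'
from h import *
from cell import bot
s=bot.get_state();print(s)
j=np.radians(99.3)
print(delta(s,B(.10,.213),j))
# arc rows
for th in np.arange(1.25,-.01,-.1):
    d=.13; S=.08-d*np.cos(th)+.01*np.sin(th); z=.085+d*np.sin(th)+.01*np.cos(th)
    n=np.array([np.sin(th)])
    print(round(th,2),S.round(3),z.round(3),delta(s,B(S,z+.008),j)[0])
p=bot.capture("side");cv2.imwrite("pics/s1.png",p["pixels"][:,:,::-1])
E
```

```text
{'t': 1.9167, 'q': array([ 3.09846365e-01,  5.71416272e-02,  1.38659033e+00, -4.45375740e-04,
        1.69856847e+00, -1.42021027e+00]), 'joint_vel': array([ 0.0569516 , -0.02533157,  0.0244602 ,  0.01482164,  0.00498374,
        0.0467623 ]), 'tau': array([-2.91526392e+00, -6.70627427e+01, -6.38434553e+01, -1.37193580e-01,
        6.15395419e-02, -8.28938428e-01]), 'ee_pos': array([0.61289247, 0.22286098, 0.30005515]), 'tool_rot': array([ 0.53817641, -0.45895275, -0.53817475, -0.4583628 ]), 'force': array([-0.94530047,  0.6139695 ,  0.70132625]), 'wrist_torque': array([-0.00975133, -0.0039437 , -0.00241817]), 'gripper_width': 2.8518181379036086e-05}
(array([87.1,  1.2,  2.6]), array([-0.003, -0.001, -0.001]))
1.25 0.048 0.212 [80.6 52.7  2.4]
1.15 0.036 0.208 [84.4 65.1  2.4]
1.05 0.024 0.203 [89.4 77.2  2.3]
0.95 0.013 0.197 [95.5 88.6  2.3]
0.85 0.002 0.189 [102.9  99.4   2.3]
0.75 -0.008 0.181 [111.2 109.5   2.2]
0.65 -0.017 0.172 [120.5 118.6   2.2]
0.55 -0.026 0.161 [130.7 126.7   2.2]
0.45 -0.033 0.151 [141.6 133.8   2.2]
0.35 -0.039 0.139 [153.2 139.8   2.2]
0.25 -0.043 0.127 [165.3 144.6   2.2]
0.15 -0.047 0.114 [177.8 148.2   2.2]
0.05 -0.049 0.101 [190.7 150.4   2.2]
```

View pics/s1.png

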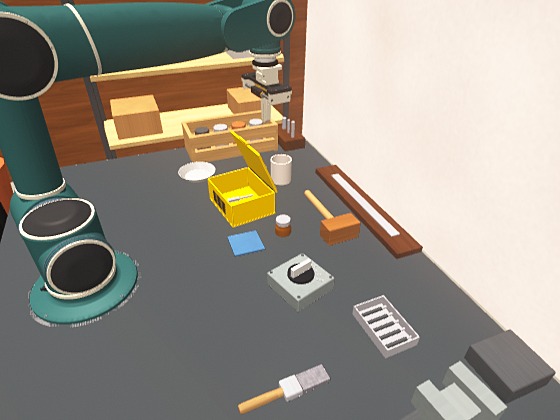

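The closed gripper hovers above and behind the lid edge at about (265,110). Now I descend and start the sweep.

Call:
{"fn": "send_rows", "kwargs": {
  "deltas": [
    {"translation":[35,0,2],"rotation":[0,0,0]},
    {"translation":[70,1,2],"rotation":[0,0,0]},
    {"translation":[85,5,2],"rotation":[0,0,0]},
    {"translation":[86,20,2],"rotation":[0,0,0]},
    {"translation":[85,35,2],"rotation":[0,0,0]},
    {"translation":[84,48,2],"rotation":[0,0,0]},
    {"translation":[85,58,2],"rotation":[0,0,0]},
    {"translation":[86,66,2],"rotation":[0,0,0]},
    {"translation":[89,75,2],"rotation":[0,0,0]},
    {"translation":[92,83,2],"rotation":[0,0,0]},
    {"translation":[96,90,2],"rotation":[0,0,0]}
  ]
}}

```text
t: 2.88
ee_pos: [0.5218, 0.2121, 0.2041]
tool_rot: [-0.538, 0.458, 0.539, 0.458]
force: [0.8, 1.3, -0.3]
gripper_width: 0.0003
```

```bash
python3 - <<'E'
from h import *
from cell import bot
s=bot.get_state();print(s["force"])
j=np.radians(99.3)
for th in np.arange(.85,-.01,-.1):
    d=.13; S=.08-d*np.cos(th)+.01*np.sin(th); z=.085+d*np.sin(th)+.01*np.cos(th)
    print(round(th,2),S.round(3),z.round(3),delta(s,B(S,z+.008),j))
p=bot.capture("side");cv2.imwrite("pics/s2.png",cv2.resize(p["pixels"][60:270,150:430,::-1],None,fx=2.5,fy=2.5))
E
```

```text
[ 0.79929143  1.32369585 -0.31585219]
0.85 0.002 0.189 (array([ 6.8,  7.9, -1.6]), array([-0.002,  0.   , -0.   ]))
0.75 -0.008 0.181 (array([15.1, 17.9, -1.6]), array([-0.002,  0.   , -0.   ]))
0.65 -0.017 0.172 (array([24.4, 27. , -1.6]), array([-0.002,  0.   , -0.   ]))
0.55 -0.026 0.161 (array([34.6, 35.2, -1.6]), array([-0.002,  0.   , -0.   ]))
0.45 -0.033 0.151 (array([45.5, 42.3, -1.7]), array([-0.002,  0.   , -0.   ]))
0.35 -0.039 0.139 (array([57.1, 48.3, -1.7]), array([-0.002,  0.   , -0.   ]))
0.25 -0.043 0.127 (array([69.2, 53.1, -1.7]), array([-0.002,  0.   , -0.   ]))
0.15 -0.047 0.114 (array([81.8, 56.6, -1.7]), array([-0.002,  0.   , -0.   ]))
0.05 -0.049 0.101 (array([94.6, 58.9, -1.7]), array([-0.002,  0.   , -0.   ]))
```

View pics/s2.png

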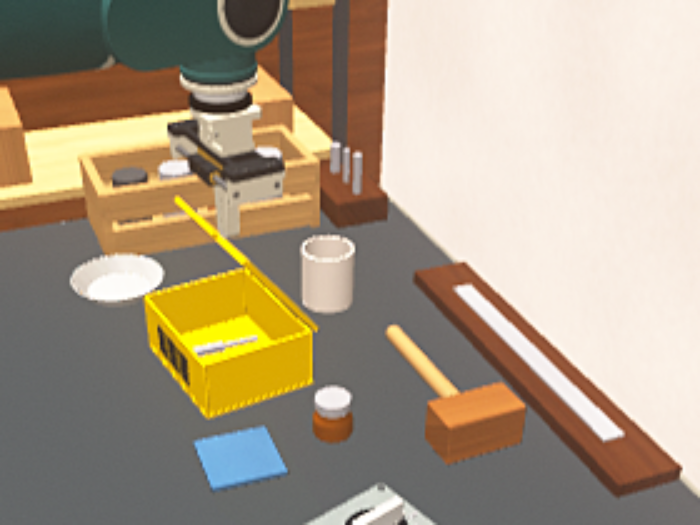

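The lid is moving: it now stands at about 0.9 rad and the fingertip is on its outer face near (230,225). I continue down the arc to just above shut.

Call:
{"fn": "send_rows", "kwargs": {
  "deltas": [
    {"translation":[7,8,-1],"rotation":[0,0,0]},
    {"translation":[15,18,-1],"rotation":[0,0,0]},
    {"translation":[24,27,-1],"rotation":[0,0,0]},
    {"translation":[35,35,-1],"rotation":[0,0,0]},
    {"translation":[45,42,-1],"rotation":[0,0,0]},
    {"translation":[57,48,-1],"rotation":[0,0,0]},
    {"translation":[69,53,-1],"rotation":[0,0,0]},
    {"translation":[82,57,-1],"rotation":[0,0,0]},
    {"translation":[94,59,-1],"rotation":[0,0,0]},
    {"translation":[98,59,-1],"rotation":[0,0,0]},
    {"translation":[100,59,-1],"rotation":[0,0,0]}
  ]
}}

```text
t: 3.85
ee_pos: [0.4623, 0.2012, 0.1022]
tool_rot: [-0.538, 0.459, 0.539, 0.457]
force: [-1.8, -0.6, 4.5]
gripper_width: 0.0002
```

```bash
python3 - <<'E'
from cell import bot
s=bot.get_state();print(s["force"],s["ee_pos"])
E
```

```text
[-1.76416319 -0.63408547  4.54159198] [0.46233568 0.20124216 0.10218324]
```

Call:
{"fn": "send_rows", "kwargs": {
  "deltas": [
    {"translation":[1,0,0],"rotation":[0,0,0]},
    {"translation":[1,0,0],"rotation":[0,0,0]},
    {"translation":[1.5,0,0],"rotation":[0,0,0]},
    {"translation":[1.5,0,0],"rotation":[0,0,0]}
  ]
}}

```text
t: 4.18
ee_pos: [0.4627, 0.2014, 0.1021]
tool_rot: [-0.538, 0.459, 0.539, 0.458]
force: [-6.4, -2.1, 11.3]
gripper_width: 0.0002
```

Call:
{"fn": "send_rows", "kwargs": {
  "deltas": [
    {"translation":[-20,0,0],"rotation":[0,0,0]},
    {"translation":[-55,0,0],"rotation":[0,0,0]},
    {"translation":[-90,0,0],"rotation":[0,0,0]},
    {"translation":[-120,0,0],"rotation":[0,0,0]},
    {"translation":[-120,0,0],"rotation":[0,0,0]}
  ],
  "fingers": 60
}}

```text
t: 4.6
ee_pos: [0.4649, 0.2021, 0.2291]
tool_rot: [0.539, -0.457, -0.538, -0.46]
force: [-0.2, -0.1, 0.5]
gripper_width: 0.029
```

```bash
python3 - <<'E'
from h import *
from cell import bot
s=bot.get_state();print(s["force"],s["ee_pos"])
p=bot.capture("side");cv2.imwrite("pics/s3.png",cv2.resize(p["pixels"][60:270,150:430,::-1],None,fx=2.5,fy=2.5))
im=p["pixels"].astype(int)
yel=(im[:,:,0]>120)&(im[:,:,1]>100)&(im[:,:,2]<70)
X,u,v=pts(p,yel);k=(np.abs(X[:,1]-.2)<.15)&(X[:,0]>.35)&(X[:,0]<.75)&(X[:,2]>.08);X=X[k];print(len(X),np.percentile(X[:,2],[5,50,95,100]))
A=np.c_[X[:,:2],np.ones(len(X))];print(np.linalg.lstsq(A,X[:,2],rcond=None)[0])
j=np.radians(108-0)
for z in(.22,.12,.068):print(delta(s,[.542,-.2235,z],j))
E
```

```text
[-0.15095685 -0.09878993  0.49877874] [0.46485861 0.20209062 0.2291031 ]
1743 [0.08814552 0.09187975 0.09495134 0.336339  ]
[-0.12580517  0.00165016  0.15965405]
(array([   8.5,   -8.2, -432.5]), array([-0.154,  0.001,  0.006]))
(array([ 108.5,   -7.7, -432.6]), array([-0.154,  0.001,  0.006]))
(array([ 160.5,   -7.4, -432.7]), array([-0.154,  0.001,  0.006]))
```

View pics/s3.png

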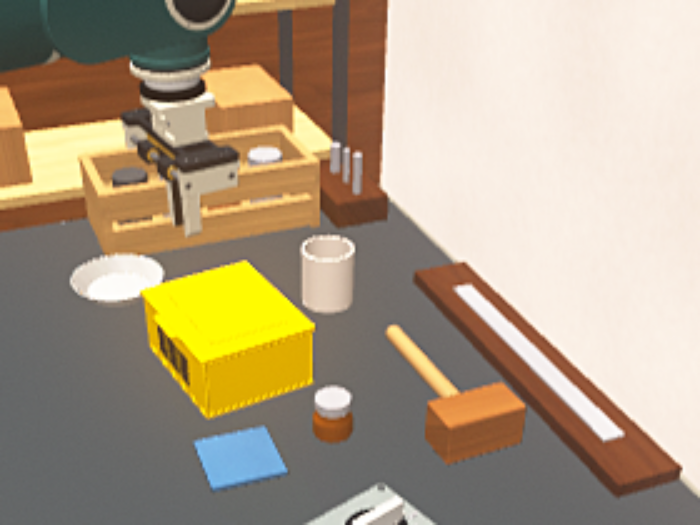

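The picture shows the lid flat on the rim at about (230,310), with a median height of 92 mm. Next I go above the dial with the jaws partly open.

Call:
{"fn": "send_rows", "kwargs": {
  "deltas": [
    {"translation":[0,0,-25],"rotation":[0,0,0]},
    {"translation":[2,0,-60],"rotation":[-0.02,0,0]},
    {"translation":[4,-1,-95],"rotation":[-0.03,0,0]},
    {"translation":[6,-2,-130],"rotation":[-0.05,0,0]},
    {"translation":[8,-3,-165],"rotation":[-0.06,0,0]},
    {"translation":[8,-4,-200],"rotation":[-0.08,0,0]},
    {"translation":[8,-5,-235],"rotation":[-0.09,0,0]},
    {"translation":[8,-6,-270],"rotation":[-0.1,0,0]},
    {"translation":[8,-7,-305],"rotation":[-0.12,0,0]},
    {"translation":[8,-8,-340],"rotation":[-0.14,0,0]},
    {"translation":[8,-8,-375],"rotation":[-0.154,0,0]},
    {"translation":[8,-8,-405],"rotation":[-0.154,0,0]},
    {"translation":[8,-8,-425],"rotation":[-0.154,0,0]},
    {"translation":[8,-8,-432.5],"rotation":[-0.154,0,0.005]},
    {"translation":[8,-8,-432.5],"rotation":[-0.154,0,0.005]},
    {"translation":[8,-8,-432.5],"rotation":[-0.154,0,0.005]}
  ],
  "fingers": 60
}}

```text
t: 5.98
ee_pos: [0.5412, -0.2233, 0.2167]
tool_rot: [-0.571, 0.416, 0.573, 0.415]
force: [-0.5, 1.3, -0.2]
gripper_width: 0.0561
```

```bash
python3 - <<'E'
from h import *
from cell import bot
s=bot.get_state();print(s["force"],s["ee_pos"],s["q"],s["gripper_width"])
for n in("side","top"):
    p=bot.capture(n);cv2.imwrite(f"pics/{n}4.png",p["pixels"][:,:,::-1])
    im=p["pixels"].astype(int)
    yel=(im[:,:,0]>120)&(im[:,:,1]>100)&(im[:,:,2]<70)
    X,u,v=pts(p,yel);k=(np.abs(X[:,1]-.2)<.11)&(X[:,0]>.35)&(X[:,0]<.62)&(X[:,2]>.085)&(X[:,2]<.2);X=X[k]
    t=(X[:,:2]-C)@ux
    for a,b in((-.08,-.04),(-.04,0),(0,.04),(.04,.08)): print(n,a,np.median(X[(t>a)&(t<b),2]))
j=np.radians(108)
for z in(.22,.12,.068):print(delta(s,[.542,-.2235,z],j))
E
```

```text
[-0.46259923  1.28028952 -0.16787965] [ 0.54116521 -0.22333397  0.21667228] [-4.34615754e-01 -7.38625505e-02  1.65049553e+00 -7.03167232e-04
  1.56835369e+00 -2.31934181e+00] 0.05608080782588167
side -0.08 0.09166031953200987
side -0.04 0.09245896693145775
side 0 0.09243284018096903
side 0.04 0.09161126674579342
top -0.08 0.09374574458677654
top -0.04 0.09413852596913164
top 0 0.09431282468326287
top 0.04 0.09348925737441892
(array([-3.3, -0.7, -0.4]), array([-0.   ,  0.002, -0.003]))
(array([96.7, -1. , -0.6]), array([-0.   ,  0.002, -0.003]))
(array([148.7,  -1.2,  -0.7]), array([-0.   ,  0.002, -0.003]))
```

View pics/side4.png

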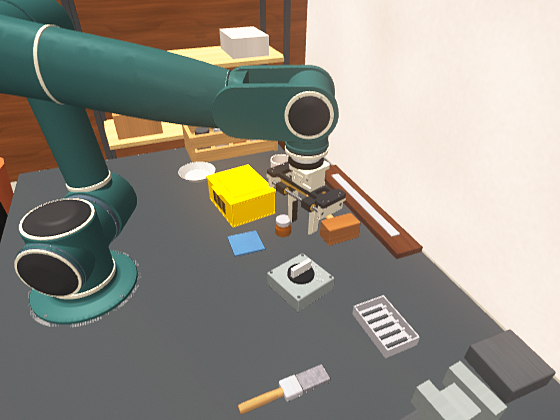

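The depth heights are even across the lid, so it is shut flat, and the gripper is over the dial. Next comes the descent to grip height.

Call:
{"fn": "send_rows", "kwargs": {
  "deltas": [
    {"translation":[35,0,0],"rotation":[0,0,0]},
    {"translation":[70,0,0],"rotation":[0,0,0]},
    {"translation":[100,-1,0],"rotation":[0,0,0]},
    {"translation":[125,-1,-0.5],"rotation":[0,0,0]},
    {"translation":[140,-1,-0.5],"rotation":[0,0,0]},
    {"translation":[147,-1,-0.5],"rotation":[0,0,0]},
    {"translation":[148,-1,-0.5],"rotation":[0,0,0]},
    {"translation":[148,-1,-0.5],"rotation":[0,0,0]}
  ],
  "fingers": 60
}}

```text
t: 6.75
ee_pos: [0.5423, -0.2223, 0.07]
tool_rot: [-0.572, 0.415, 0.573, 0.415]
force: [0.4, -0.2, -0.3]
gripper_width: 0.0559
```

```bash
python3 - <<'E'
from h import *
from cell import bot
s=bot.get_state();print(s["force"],s["ee_pos"])
for n,(a,b,c,d) in{"side":(180,330,220,380),"top":(140,260,270,420)}.items():
    p=bot.capture(n);cv2.imwrite(f"pics/{n}5.png",cv2.resize(p["pixels"][a:b,c:d,::-1],None,fx=4,fy=4,interpolation=cv2.INTER_CUBIC))
E
```

```text
[ 0.38923785 -0.23645751 -0.26211029] [ 0.54231847 -0.22231121  0.07002136]
```

View pics/side5.png

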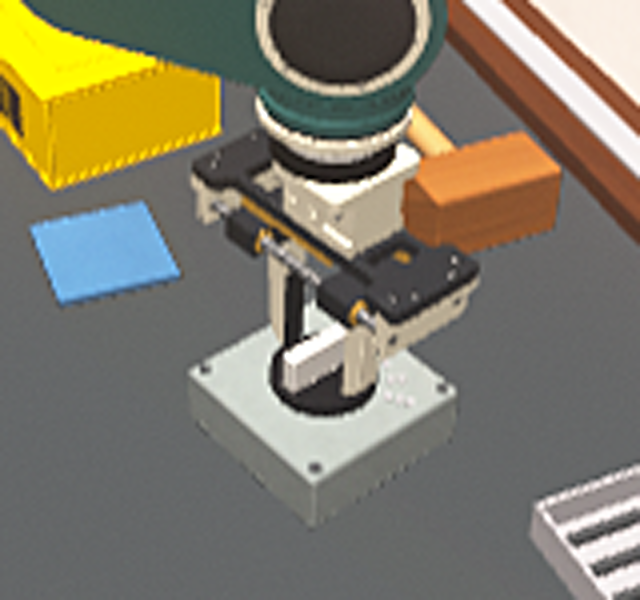

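View pics/top5.png

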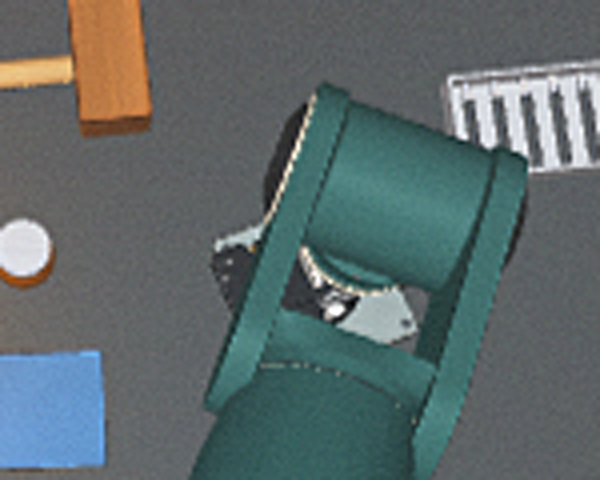

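The fingers straddle the bar, seen in the side picture at about (320,355). I close them now.

Call:
{"fn": "send_rows", "kwargs": {
  "deltas": [
    {"translation":[1,0,0],"rotation":[0,0,0]},
    {"translation":[1,0,0],"rotation":[0,0,0]},
    {"translation":[1,0,0],"rotation":[0,0,0]},
    {"translation":[1,0,0],"rotation":[0,0,0]},
    {"translation":[1,0,0],"rotation":[0,0,0]},
    {"translation":[1,0,0],"rotation":[0,0,0]},
    {"translation":[1,0,0],"rotation":[0,0,0]},
    {"translation":[1,0,0],"rotation":[0,0,0]}
  ],
  "fingers": 0
}}

```text
t: 7.52
ee_pos: [0.5426, -0.2228, 0.0698]
tool_rot: [-0.572, 0.416, 0.572, 0.415]
force: [-1.0, 0.1, 0.7]
gripper_width: 0.0116
```

```bash
python3 - <<'E'
from h import *
from cell import bot
s=bot.get_state();print(s)
R=Ro.from_quat(s["tool_rot"]).as_matrix();print(R,"F tool",R.T@s["force"],"T tool",R.T@s["wrist_torque"])
E
```

```text
{'t': 7.5167, 'q': array([-4.32719121e-01,  1.21692147e-02,  1.80992702e+00, -6.69471172e-04,
        1.31992898e+00, -2.31879359e+00]), 'joint_vel': array([ 7.81928861e-04, -9.92117695e-04,  1.24662825e-03, -5.39613680e-05,
        4.48351740e-04,  4.14584537e-04]), 'tau': array([ 1.89743377e-01, -5.91273057e+01, -5.81022656e+01, -6.81684609e-02,
        2.29536078e-02, -1.35383480e-01]), 'ee_pos': array([ 0.54263892, -0.22277498,  0.06982001]), 'tool_rot': array([-0.57222273,  0.41551377,  0.57243392,  0.41500465]), 'force': array([-0.95310533,  0.0555018 ,  0.74928741]), 'wrist_torque': array([ 0.00891546,  0.04696097, -0.10150197]), 'gripper_width': 0.011600350324806361}
[[-6.64590264e-04 -9.50658326e-01 -3.10239109e-01]
 [-4.07373188e-04 -3.10238895e-01  9.50658541e-01]
 [-9.99999696e-01  7.58181506e-04 -1.81090964e-04]] F tool [-0.74867637  0.8894268   0.34831812] T tool [ 0.10147688 -0.02312163  0.04189631]
```

Call:
{"fn": "send_rows", "kwargs": {
  "deltas": [
    {"translation":[0,0,0],"rotation":[0.05,0,0]},
    {"translation":[0,0,0],"rotation":[0.12,0,0]},
    {"translation":[0,0,0],"rotation":[0.2,0,0]},
    {"translation":[0,0,0],"rotation":[0.28,0,0]},
    {"translation":[0,0,0],"rotation":[0.36,0,0]},
    {"translation":[0,0,0],"rotation":[0.44,0,0]},
    {"translation":[0,0,0],"rotation":[0.52,0,0]},
    {"translation":[0,0,0],"rotation":[0.6,0,0]},
    {"translation":[0,0,0],"rotation":[0.68,0,0]},
    {"translation":[0,0,0],"rotation":[0.76,0,0]},
    {"translation":[0,0,0],"rotation":[0.84,0,0]},
    {"translation":[0,0,0],"rotation":[0.91,0,0]},
    {"translation":[0,0,0],"rotation":[0.97,0,0]},
    {"translation":[0,0,0],"rotation":[1.01,0,0]},
    {"translation":[0,0,0],"rotation":[1.04,0,0]},
    {"translation":[0,0,0],"rotation":[1.05,0,0]},
    {"translation":[0,0,0],"rotation":[1.05,0,0]},
    {"translation":[0,0,0],"rotation":[1.05,0,0]}
  ]
}}

```text
t: 9.02
ee_pos: [0.5429, -0.2217, 0.0698]
tool_rot: [-0.287, 0.646, 0.288, 0.646]
force: [1.3, 9.1, 1.8]
gripper_width: 0.012
```

```bash
cat > st.py <<'E'
from h import *
from cell import bot
s=bot.get_state();print(s["t"],s["ee_pos"],s["force"],s["gripper_width"],s["joint_vel"].round(4))
R=Ro.from_quat(s["tool_rot"]).as_matrix();print("T tool",R.T@s["wrist_torque"],"F",R.T@s["force"])
az=np.degrees(np.arctan2(R[1,2],R[0,2]));print("jaw az",az,"turned from 108.07:",np.radians(108.07-az))
E
python3 st.py; python3 - <<'E'
from h import *
from cell import bot
for n,(a,b,c,d) in{"side":(180,330,220,380),"top":(140,260,270,420)}.items():
    p=bot.capture(n);cv2.imwrite(f"pics/{n}6.png",cv2.resize(p["pixels"][a:b,c:d,::-1],None,fx=4,fy=4,interpolation=cv2.INTER_CUBIC))
    X,u,v=pts(p,np.ones((420,560),bool))
    k=(np.hypot(X[:,0]-.5425,X[:,1]+.2235)<.036)&(X[:,2]>.07)&(X[:,2]<.087);g=X[k]
    g=g[(p["pixels"][v[k],u[k]].min(1)>150)]
    print(n,len(g),g.mean(0) if len(g) else 0, cv2.minAreaRect(g[:,:2].astype(np.float32)*1000) if len(g)>3 else 0)
E
```

```text
9.0167 [ 0.54291093 -0.22168685  0.06978483] [1.25096207 9.13334564 1.78954373] 0.01199124393121723 [-0.0017 -0.0001 -0.0004 -0.0007 -0.0005 -0.0019]
T tool [-0.03923015 -1.41755958  0.84387358] F [-1.77504107  5.19323263  7.6200354 ]
jaw az 47.931915488713614 turned from 108.07: 1.0496075805645524
side 51 [ 0.55155927 -0.24073003  0.07792324] ((545.537109375, -237.28358459472656), (17.899412155151367, 46.43943786621094), 79.44012451171875)
top 23 [ 0.52771944 -0.20755299  0.08084657] ((530.5989990234375, -209.40745544433594), (10.355899810791016, 28.27005958557129), 53.70124816894531)
```

View pics/side6.png

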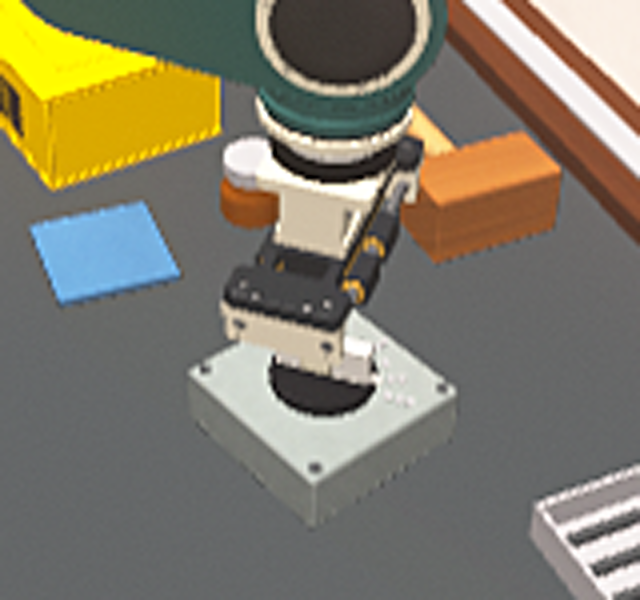

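View pics/top6.png

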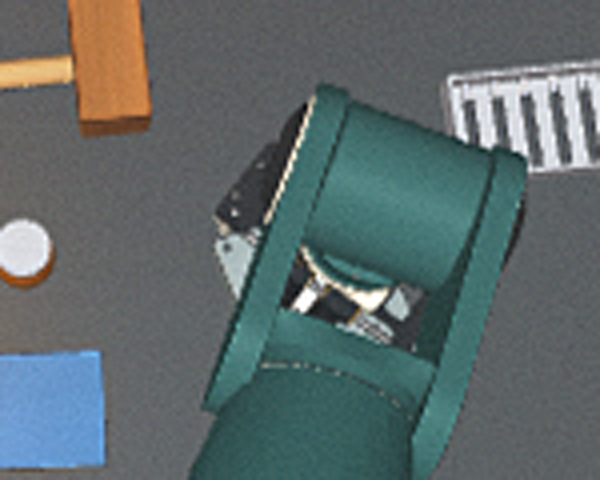

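The bar now points at the three pips, but there is a 9 N sideways load because the turn is slightly off-axis. I relieve that load and add a touch of rotation.

Call:
{"fn": "send_rows", "kwargs": {
  "deltas": [
    {"translation":[0,0.1,0.2],"rotation":[0.01,0,0]},
    {"translation":[0,0.1,0.2],"rotation":[0.012,0,0]},
    {"translation":[0,0.1,0.2],"rotation":[0.012,0,0]},
    {"translation":[0,0.1,0.2],"rotation":[0.012,0,0]}
  ]
}}

```text
t: 9.45
ee_pos: [0.5429, -0.2215, 0.0698]
tool_rot: [-0.283, 0.648, 0.284, 0.648]
force: [-0.1, -0.6, 0.5]
gripper_width: 0.0118
```

```bash
python3 st.py; python3 - <<'E'
from h import *
p=pickle.load(open("side0.pkl","rb"))
a0=np.radians(17.8);c=np.array([.5427,-.2255])
from cell import bot
q=bot.capture("side");im=q["pixels"].copy()
im=cv2.resize(im[240:320,255:345],None,fx=8,fy=8,interpolation=cv2.INTER_CUBIC)[:,:,::-1].copy()
# predicted bar axis at 20 deg steps, top height
for k,z in ((3,.083),):
    a=a0-np.radians(60)
    for sg in(-1,1):
        for w in (-.006,.006):
            P=[c[0]+sg*.032*np.cos(a)-w*np.sin(a),c[1]+sg*.032*np.sin(a)+w*np.cos(a),z]
            u,v=proj(q,P);cv2.circle(im,(int((u+.5-255)*8),int((v+.5-240)*8)),4,(0,0,255),-1)
P=[c[0]+.055*np.cos(a),c[1]+.055*np.sin(a),.046];u,v=proj(q,P);cv2.circle(im,(int((u+.5-255)*8),int((v+.5-240)*8)),4,(255,0,0),-1)
cv2.imwrite("pics/s7.png",im)
E
```

```text
9.45 [ 0.54294906 -0.22152917  0.06981951] [-0.12764244 -0.61263292  0.48594764] 0.011807495200627394 [ 0.0015 -0.0012  0.0003 -0.0009  0.0006 -0.0009]
T tool [-0.05232708  0.18661757  0.01404066] F [-0.48689638 -0.32146021 -0.53605228]
jaw az 47.250355939375 turned from 108.07: 1.06150303874892
```

View pics/s7.png

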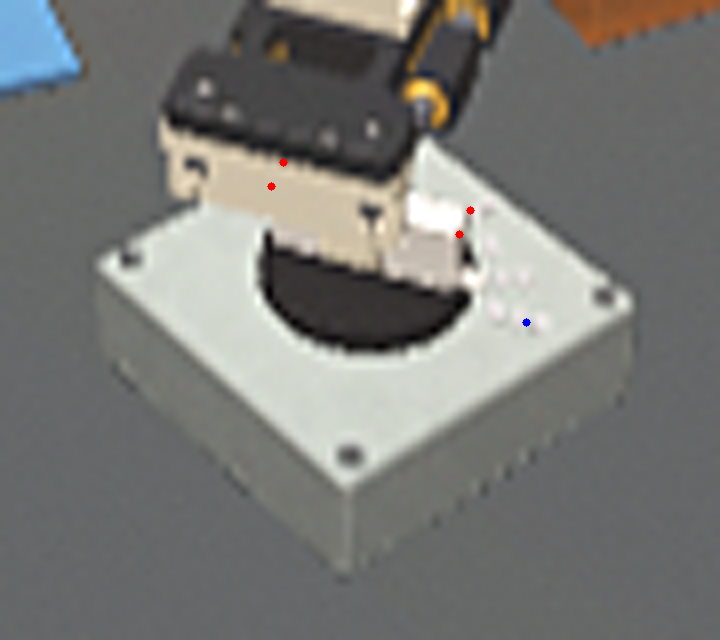

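The visible bar end, at about (465,222), lies on the outline predicted for 60°. The wrist load is relieved and the spring torque can still be felt, so I hand in.

```bash
python3 - <<'E'
from cell import bot
s=bot.get_state();print(s["t"],s["force"],s["gripper_width"])
print(bot.hand_in())
E
```

```text
9.5 [-0.68822131 -0.14104542  0.32126456] 0.011703212175156047
the job is handed in; nothing more can be done
None
```

I shut the lid first, then turned the dial clockwise to the third click. I handed in at t = 9.5 s with the gripper still holding the dial there.

- **Lid:** I swept it shut with the closed fingers and pressed it down with about 11 N. Depth images from both cameras put its top at an even 92–94 mm above the slab, against 95 mm expected and within calibration error.
- **Dial:** The jaws turned 1.06 rad from where they gripped (third click 1.05, end stop 1.10). The grip is closed at 11.8 mm on the 12 mm bar, about 0.05 N m of spring torque can still be felt, and the bar's end lies on the outline predicted for 60°. There is no direct reading of the dial joint. My estimate of its rest direction is good to about 0.5° (0.01 rad).
- **Failed check, mended:** After the turn the wrist carried a 9 N sideways load, because the grip was about 1 mm off the dial's axis. I shifted to relieve it, and it was under 1 N at hand-in.
- **Disagreement:** The two cameras differed by about 4 mm in y on the station's position. I used the average, which probably caused that sideways load.
- **Other things on the slab:** The arm did not touch any of them on purpose, and none looked moved in the pictures. I made no separate measurement of them.

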